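Nest the seal cups in their clip holder

TASK

Put the loose seal cups away in the bolted holder on the shelf: nest the wide cup in the holder's cup, wherever on its slide that is clamped, and press it fully home so that both spring clips snap over its rim, and have the tall narrow cup standing fully home inside the wide one. Work gently (no ramming or dropping the cups in), and leave the insulator, the valve and the calibration box where they stand.

Things in the scene. Friction and masses are not known exactly. Their poses are not given: they have to be found in the camera images.
- holder: Dark steel plate of the holder, 128 (x) by 104 (y) by 3 mm, screwed to the white shelf board (top 40 mm above the work surface). Origin: its underside centre, z up. On it a flat steel slide carries an open tapered steel cup and two clips (at the cup's +y and -y, out to 49 mm from its axis). The slide is clamped fast anywhere from -18 to +18 mm along the plate's x; where is not reported: look or feel.
- seat_mid (a point): Point on the plate's axis, 10 mm above the holder's origin, same axes: centre of the holder cup's inner floor if the slide stood at mid travel (y and z are right always). Holder cup: rim 48 mm above this, 69 mm outside, 63 mm inside; 51 mm inside at the floor. The wide cup's origin is on that floor when home, its rim 60 mm above this point, just under the clip noses.
- clip_a (a joint): Spring clip at the holder cup's +y: outward lean in rad, 0 at rest, about 0.04 while the wide cup's rim passes, 0 again once snapped over it. 14 mm wide upright leaf; its nose is a bar of 4 mm radius along x, 33 mm from the cup's axis and 74.5 mm above the holder's origin (top 78.5 mm). Pushes inward with 2.2 N at rest, 0.45 N more per mm.
- clip_b (a joint): The same spring clip, mirrored, at the cup's -y side. Both move with the slide; +x and -x of the cup are free for fingers. The two noses' inner faces stand 58 mm apart at rest.
- wide_cup: Wide loose cup: open, tapered, round, bare steel, 60 mm tall, mouth up. Origin: centre of its underside, z along its axis. Outside diameter 44 mm at the bottom, 56 mm at 50 mm height, flaring to a rim band of 62 mm from 54 to 60 mm height; wall 3 mm; 0.13 to 0.21 kg.
- wide_cup_seat (a point): Centre of the wide cup's inner floor, 4 mm above its origin; the tall cup's origin comes here. Let go in the holder, the wide cup slides in by its own weight until it hangs on the two clips, its rim about 15 mm too high; a straight push of roughly 6 to 15 N on both sides of the rim snaps it past the clips onto the floor.
- tall_cup: Tall narrow loose cup of the same make, 73 mm tall, mouth up. Origin: centre of its underside, z along its axis. Outside diameter 33 mm at the bottom, 48 mm at 64 mm height, rim band of 53 mm from 67 to 73 mm height; wall 3 mm; 0.11 to 0.18 kg. Goes into the wide cup freely, about 3 mm play all round; home, its rim is 17 mm above the wide cup's rim.
- insulator: White porcelain insulator, ribbed, 60 mm in diameter, 75 mm tall, standing; origin at the centre of its underside. Leave alone.
- valve: Brass pressure valve, about 40 by 60 mm, 72 mm tall, standing; origin at the centre of its underside. Leave alone.
- cal_box: Yellow plastic calibration box, 75 by 130 mm, 55 mm tall; origin at the centre of its underside. Leave alone.
Things that resemble listed ones, but are neither listed nor needed, are in the scene too. Leave any green or red look-alike of the wide_cup alone.

How it is judged:
At the end, for the whole second after the job is handed in: The wide cup stands on the holder cup's floor and the tall cup on the wide cup's floor, each within 2.5 mm of home in height, 5 mm of centre (the wide cup 24 mm along the holder's slide) and 0.06 rad of upright; both clips are back over the wide rim (lean under 0.025 rad); the cups are at rest (x of wide_cup in the frame of seat_mid between -0.024 and 0.024 m and y of wide_cup in the frame of seat_mid between -0.005 and 0.005 m and z of wide_cup in the frame of seat_mid between -0.0025 and 0.0025 m and angle between each of wide_cup, tall_cup's own z axis and vertical below 0.06 rad and horizontal distance between tall_cup and wide_cup_seat below 0.005 m and z of tall_cup in the frame of wide_cup_seat between -0.0025 and 0.0025 m and linear speed of each of wide_cup, tall_cup below 0.02 m/s and value of joint each of clip_a, clip_b below 0.025 rad); the robot touches nothing.
It fails at once if a cup is rammed in: over 60 N between the wide cup and the holder, or between the two cups (contact force between wide_cup and holder above 60 N or contact force between tall_cup and wide_cup above 60 N).
It fails at once if a cup is dropped in: it falls faster than 0.65 m/s (from over 2 cm) inside the cup it goes into ((horizontal distance between wide_cup and seat_mid below 0.03 m and z of wide_cup in the frame of seat_mid below 0.05 m and linear speed of wide_cup above 0.65 m/s) or (horizontal distance between tall_cup and wide_cup_seat below 0.03 m and z of tall_cup in the frame of wide_cup_seat below 0.05 m and linear speed of tall_cup above 0.65 m/s)).
It fails at once if the insulator is shifted by more than 30 mm or tipped (distance of insulator from where it was at the start of the episode above 0.03 m or angle between insulator's own z axis and vertical above 0.3 rad).
It fails at once if the valve is shifted by more than 30 mm or tipped (distance of valve from where it was at the start of the episode above 0.03 m or angle between valve's own z axis and vertical above 0.3 rad).
It fails at once if the cal_box is shifted by more than 30 mm or tipped (distance of cal_box from where it was at the start of the episode above 0.03 m or angle between cal_box's own z axis and vertical above 0.3 rad).
It also fails if it takes over 72 s, if anything falls off the work surface, if the arm or the gripper's body presses on something with over 40 N, if the wrist force passes 120 N, or if a joint passes its speed limit or range.

ROBOT

A 7-joint arm with a two-finger parallel gripper is mounted at the origin on the work surface. World frame = base frame: x ahead of the robot, y to its left, z up, the work surface at z = 0. Lengths are in m, angles in rad, forces in N, time in s.
With the tool pointing down it reaches from about 0.425 to 0.825 m from the base axis. Payload 3.6 kg.
Tool frame: the origin (TCP) lies midway between the tips of the shut fingers; the grasp point (between the pads) lies grasp_offset behind it (grasp_offset is the distance from the TCP to the grasp point, in m); z points along the fingers, y is the line along which they close (so a half turn about z gives the same grasp; the last joint's range is limited). The gripper opens to 93 mm and grips with 3 to 60 N. Pads are 15 mm wide; open, the fingers measure 128 mm over their backs; the gripper's body (75 mm by 188 mm) begins 65 mm behind the grasp point.
Start: joints at [1.216, 0.615, -0.013, 1.423, 0.008, 1.103, -0.04], TCP at [0.21, -0.615, 0.219] pointing down, gripper open.
Joint ranges: [-3.12, 3.12], [-0.3, 2.06], [-1.34, 1.32], [0.26, 2.42], [-1.36, 4.5], [0.01, 1.98], [-2.84, 2.84]. Speed limits (rad/s): [2.79, 2.79, 3.14, 3.14, 3.14, 3.14, 3.14].

INTERFACE

Orientations are given as a rotation vector (axis times angle).
In Python, from workcell import * gives the robot as it stands.
- The arm moves only by the tool carry_out, never from a script. Its argument "plan" is a list of rows, each a list of 6 numbers: the shift along the tool's x, y, z in units of 0.08 m (1.0 is 0.08 m), then the turn, a rotation vector about the tool's x, y, z in units of pi/2 rad (1.0 is pi/2 rad). A call has 1 to 12 rows; each row is the pose to reach, as a shift and turn from the pose commanded when the call began, along the tool's axes at that moment; what a row does not reach only later rows make up. A row lasts 1/8 s, in which the tool goes at most 62.5 mm and 10.7 degrees, less where a joint would pass 70% of its speed; a pose out of reach is approached as far as the arm can. A call with a number of a shift or a turn outside -1 to 1 is refused whole. A call with a gripper value outside its range is refused whole. "fingers" is the opening, from -1 (shut) to 1 (fully open), so that 0 is half open, set as the call begins (left out, the last holds). The fingers move at their own pace and stop on an object; the grip force is fixed at half the most. Time passes only in rows, so rows that repeat a pose let the fingers close. It gives the time, the measured TCP pose, the force, the opening and the grip force at its end, in the units of the state.
- observe(): the state, without advancing time (a new reading comes with each control period).
- capture(name): name is "side" or "top"; returns a dict with "img" (480x640x3 uint8, red, green, blue), "depth" (480x640 float32, m along the optical axis (not along the pixel's ray), 0 where there is no reading), "fx", "fy", "cx", "cy" (pixels), "world_to_cam" (4x4, takes a point from world to camera coordinates). Camera axes: x right, y down, z forward; pixel columns grow to the right and rows downward; lengths in m; the calibration is good to about 2 mm. A picture is of the moment at which its call begins.
- hand_in(): hands the job in; it is judged then, once.
Trained networks look in a picture, given as the dict that the camera call returned (one of the last four; its "shot" number tells which), for a name from the list of things; names that differ only in an ending like _2 or _b are one class to them, and where a whole thing is asked for, a point or a joint stands for the part that bears it (a point fixed in the world has none). Each returns a list of dicts, best first, with "score" (0 to 1); they miss things now and then, are a little off and sometimes report something else, mostly with a low value. They report only what shows in the picture. A call takes as long as a camera call. They do not tell look-alikes from the thing itself.
- regions_of(picture, target): "pixels" (480x640 bool, what is visible of it).
- spot_point(picture, target): "location" ([x, y, z] in m, in the coordinates of the camera as it stood for that picture, good to about 4 mm: a listed point, or the origin of a listed thing).
The state is a dict: "t": time; "qpos": joint angles; "qvel": joint speeds; "tau": joint torques, N m; "eef_pos": TCP position; "tool_rot": TCP orientation; "ft_force": force on the tool from outside, world axes, zero at the start; "torque": the same for the moment, N m; "finger_gap": opening from 0.0 (shut) to 1.0 (fully open); "grip_force": force on a finger pad.
Only numpy, scipy, OpenCV 4.12 (cv2) and the standard library are available. Lean on these libraries where they do the work, as an engineer would, in place of code of your own. Each camera call takes 0.05 s, during which the arm holds its last target. There are 200 camera calls.

## Working session

There is one attempt and no reset: what is moved stays moved. The work goes in short steps, Python scripts to look and compute and a tool call to move; the robot and the scene stay as the last step left them, time stands still between calls to the robot, and variables do not carry over. Pictures are saved under pics/ and viewed, at most 10 in all, crops included, and the job is handed in when it is done.

Besides the shell and the picture viewer there is one more tool, called after "Emit:" in YAML: its name, and indented under it one key for each argument. carry_out: Moves the arm, as the interface text tells. Shifts and turns lie within -1 to 1; 1 stands for 0.08 m of shift or pi/2 rad of turn. Its arguments: {"type":"object","properties":{"plan":{"type":"array","items":{"type":"array","items":{"type":"number","minimum":-1,"maximum":1}}},"fingers":{"type":"number"}},"required":["plan"]}

```bash
mkdir -p pics
cat > h.py <<'E'
from workcell import *
import numpy as np, cv2
from scipy.spatial.transform import Rotation as R
def save(p,name,crop=None,s=1):
    im=p["img"][:,:,::-1]
    if crop: x0,y0,x1,y1=crop; im=im[y0:y1,x0:x1]
    if s!=1: im=cv2.resize(im,None,fx=s,fy=s,interpolation=cv2.INTER_CUBIC)
    cv2.imwrite("pics/"+name+".png",im)
def w(p,c): return (np.linalg.inv(p["world_to_cam"])@np.r_[c,1])[:3]
def px(p,X):
    c=(p["world_to_cam"]@np.r_[X,1])[:3]; return np.round([p["fx"]*c[0]/c[2]+p["cx"],p["fy"]*c[1]/c[2]+p["cy"]])
def cloud(p):
    d=p["depth"];v,u=np.mgrid[:480,:640]
    C=np.stack([(u-p["cx"])*d/p["fx"],(v-p["cy"])*d/p["fy"],d,np.ones_like(d)],-1)
    W=(C@np.linalg.inv(p["world_to_cam"]).T)[...,:3]; W[d==0]=np.nan; return W
E
python3 - <<'E'
from h import *
np.set_printoptions(precision=4,suppress=True)
o=observe();print(o["t"],o["eef_pos"],o["tool_rot"],o["finger_gap"],R.from_rotvec(o["tool_rot"]).as_matrix())
for n in("top","side"):
    p=capture(n);save(p,n+"0")
    print(n,np.linalg.inv(p["world_to_cam"])[:3],p["fx"])
    for t in("holder","seat_mid","wide_cup","tall_cup","insulator","valve","cal_box","clip_a"):
        for r in spot_point(p,t)[:5]:
            X=w(p,r["location"]);print(t,round(r["score"],2),X,px(p,X))
E
```

```text
0.0 [ 0.2096 -0.6144  0.2175] [-3.0967 -0.5138  0.0008] 0.998083536635622 [[ 0.9464  0.323  -0.0009]
 [ 0.323  -0.9464  0.0024]
 [-0.0001 -0.0026 -1.    ]]
top [[ 0.0293 -0.9896  0.1409  0.3667]
 [-0.9994 -0.0314 -0.0129  0.0211]
 [ 0.0172 -0.1404 -0.9899  1.1156]] 483.40629826982297
holder 0.72 [ 0.4723 -0.0435  0.0365] [346. 265.]
seat_mid 0.56 [ 0.4669 -0.0465  0.0483] [348. 267.]
wide_cup 0.97 [0.2819 0.339  0.0003] [174. 346.]
wide_cup 0.97 [0.3011 0.2335 0.0024] [221. 338.]
wide_cup 0.59 [0.4583 0.2522 0.0374] [214. 267.]
tall_cup 0.91 [ 0.5235 -0.3083  0.0399] [464. 246.]
insulator 0.92 [0.7337 0.1192 0.0406] [279. 150.]
valve 0.87 [ 0.7294 -0.104   0.0429] [375. 155.]
cal_box 0.6 [0.7113 0.2921 0.036 ] [203. 157.]
cal_box 0.27 [ 0.5251 -0.308   0.038 ] [464. 245.]Traceback (most recent call last):
  File "<stdin>", line 8, in <module>
ValueError: it knows: cal_box, holder, insulator, seat_mid, tall_cup, valve, wide_cup, wide_cup_seat
```

Run:
```python
from h import *
np.set_printoptions(precision=4,suppress=True)
for n in("side",):
    p=capture(n);save(p,n+"0")
    print(n,np.linalg.inv(p["world_to_cam"])[:3],p["fx"])
    for t in("holder","seat_mid","wide_cup","tall_cup","insulator","valve","cal_box"):
        for r in spot_point(p,t)[:5]:
            X=w(p,r["location"]);print(t,round(r["score"],2),X,px(p,X))
```

```text
side [[-0.8119 -0.2761  0.5144 -0.0653]
 [-0.5835  0.4087 -0.7017  0.8045]
 [-0.0165 -0.8699 -0.493   0.6081]] 564.0054434379834
holder 0.81 [ 0.4749 -0.0513  0.0444] [358. 228.]
seat_mid 0.97 [ 0.4736 -0.0518  0.0511] [358. 225.]
wide_cup 0.89 [0.3021 0.2337 0.0004] [352. 355.]
wide_cup 0.8 [0.4633 0.256  0.0378] [263. 308.]
wide_cup 0.74 [0.2859 0.3405 0.0007] [320. 402.]
tall_cup 0.74 [ 0.5284 -0.3067  0.0396] [396. 181.]
insulator 0.73 [0.741  0.1192 0.04  ] [206. 228.]
valve 0.96 [ 0.7325 -0.1011  0.0432] [277. 190.]
valve 0.7 [ 0.5275 -0.3085  0.0411] [397. 181.]
cal_box 0.86 [0.7182 0.2897 0.044 ] [147. 267.]
```

View pics/top0.png

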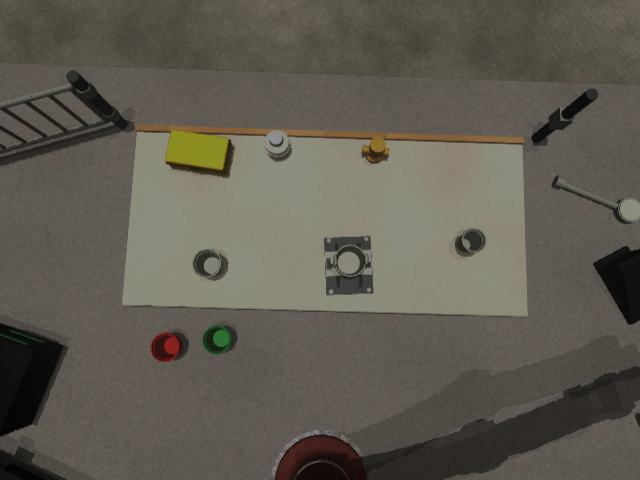

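View pics/side0.png

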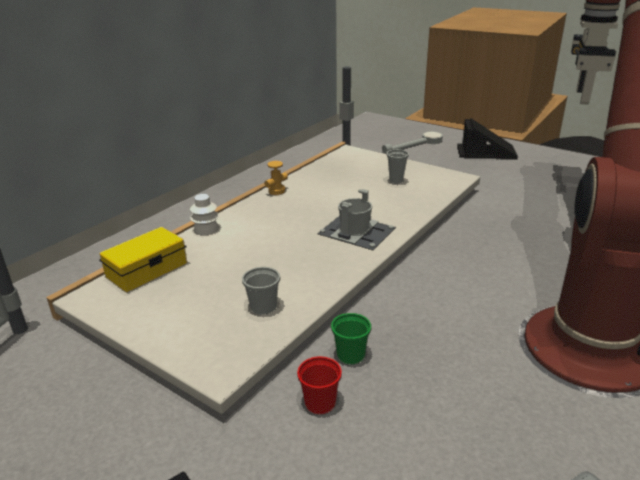

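The wide-cup candidates in top0 are the bare steel cup at (208,264), the green look-alike at (217,339), the red look-alike at (166,347) and the fixed holder cup at (349,262). I choose the bare steel cup on the shelf at (208,264). The tall cup is at (470,241). I'll measure the rims and check the choice in a crop.

```bash
cat >> h.py <<'E'
from scipy.optimize import least_squares
def rim(p,c,z,r,tol=.005):
    W=cloud(p);m=(np.hypot(W[...,0]-c[0],W[...,1]-c[1])<r+.02)&(abs(W[...,2]-z)<tol)
    P=W[m]; f=least_squares(lambda q:np.hypot(P[:,0]-q[0],P[:,1]-q[1])-q[2],[c[0],c[1],r],loss="soft_l1",f_scale=.002)
    return f.x,m.sum(),np.median(P[:,2])
E
python3 - <<'E'
from h import *
np.set_printoptions(precision=4,suppress=True)
for n in("top","side"):
    p=capture(n)
    for t,c,z,r in(("wide",(.461,.254),.100,.0295),("tall",(.526,-.3075),.113,.025),("hold",(.47,-.048),.098,.033)):
        print(n,t,rim(p,c,z,r))
    W=cloud(p)
    for r in regions_of(p,"holder")[:2]:
        m=r["pixels"]; P=W[m]; Q=P[(abs(P[:,2]-.043)<.004)]
        print(r["score"],m.sum(),len(Q),cv2.minAreaRect((Q[:,:2]*1000).astype(np.float32)))
        T=P[P[:,2]>.108]; print("clips",len(T),T[T[:,1]>-.05].mean(0),T[T[:,1]<-.05].mean(0))
    if n=="top":
        a=cv2.resize(p["img"][235:295,180:250],None,fx=5,fy=5);b=cv2.resize(p["img"][225:305,315:385],None,fx=5,fy=5)
        a=cv2.copyMakeBorder(a,0,100,0,0,cv2.BORDER_CONSTANT); cv2.imwrite("pics/c1.png",np.hstack([a,b])[:,:,::-1])
E
```

```text
top wide (array([0.4613, 0.2547, 0.0292]), np.int64(146), np.float64(0.09859059515279411))
top tall (array([ 0.5258, -0.3064,  0.0249]), np.int64(115), np.float64(0.11148101191088577))
top hold (array([ 0.4766, -0.0465,  0.0323]), np.int64(122), np.float64(0.09586691841174755))
0.69 2639 1571 ((471.8042907714844, -47.04242706298828), (127.57925415039062, 103.88627624511719), 4.174983501434326)
clips 112 [ 0.4742 -0.0112  0.1153] [ 0.4787 -0.0819  0.1157]
side wide (array([0.4641, 0.2556, 0.0292]), np.int64(276), np.float64(0.09845790322974085))
side tall (array([ 0.5285, -0.3064,  0.025 ]), np.int64(102), np.float64(0.11105655864071265))
side hold (array([ 0.4794, -0.0454,  0.0335]), np.int64(234), np.float64(0.09639822170455065))
0.63 2241 1033 ((482.44879150390625, -100.36266326904297), (131.6302490234375, 221.91122436523438), 6.394400119781494)
clips 96 [ 0.4759 -0.0094  0.1148] [ 0.4805 -0.0799  0.1155]
```

View pics/c1.png

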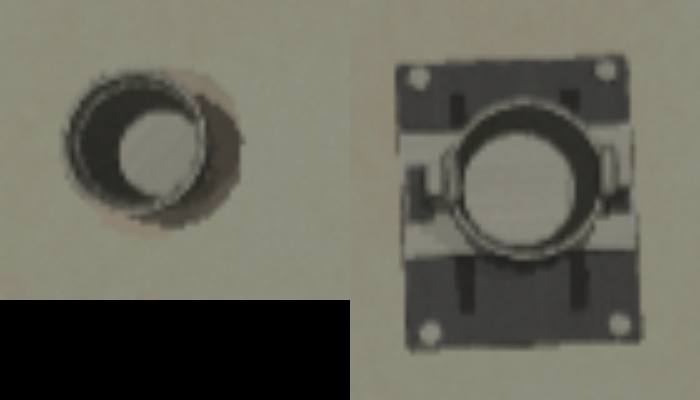

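The crop confirms a bare steel open cup at (208,264) in top0. It also shows the holder at (349,262), its clips on the ±y sides, turned about 4° with the slide a little towards +x. Now I start moving.

```bash
python3 -c "
import workcell as w
print([ (k,getattr(w,k)) for k in dir(w) if 'off' in k.lower() or isinstance(getattr(w,k),(int,float))])"
```

```text
[('grasp_offset', 0.0188)]
```

Emit:
carry_out:
  plan:
    - [0.5,-0.5,0,0,0,-0.12]
    - [1,-1,0,0,0,-0.24]
    - [1,-1,0,0,0,-0.36]
    - [1,-1,0,0,0,-0.48]
    - [1,-1,0,0,0,-0.6]
    - [1,-1,0,0,0,-0.72]
    - [1,-1,0,0,0,-0.834]
    - [1,-1,0,0,0,-0.834]
  fingers: 1

```text
t: 2.0
eef_pos: [0.2595, -0.5138, 0.2186]
tool_rot: [2.147, 2.293, 0.0]
ft_force: [-0.3, 0.2, 0.3]
finger_gap: 1.0
grip_force: 0.0
```

Emit:
carry_out:
  plan:
    - [0.5,0.4,0,0,0,0]
    - [1,0.8,0,0,0,0]
    - [1,0.8,0,0,0,0]

```text
t: 2.38
eef_pos: [0.3219, -0.4252, 0.2193]
tool_rot: [2.137, 2.301, 0.004]
ft_force: [0.3, -0.1, 1.0]
finger_gap: 0.997
grip_force: 0.0
```

Emit:
carry_out:
  plan:
    - [0.5,0.3,0,0,0,0]
    - [1,0.6,0,0,0,0]

```text
t: 2.62
eef_pos: [0.3605, -0.3468, 0.2187]
tool_rot: [2.151, 2.289, -0.001]
ft_force: [0.7, 0.4, -0.1]
finger_gap: 1.002
grip_force: 0.0
```

Emit:
carry_out:
  plan:
    - [0.5,0.3,0,0,0,0]
    - [1,0.6,0,0,0,0]

```text
t: 2.88
eef_pos: [0.4034, -0.2633, 0.2189]
tool_rot: [2.15, 2.29, -0.001]
ft_force: [0.9, 0.6, -0.3]
finger_gap: 1.001
grip_force: 0.0
```

Emit:
carry_out:
  plan:
    - [0.5,0.3,0,0,0,0]
    - [1,0.6,0,0,0,0]

```text
t: 3.12
eef_pos: [0.4461, -0.1803, 0.2189]
tool_rot: [2.149, 2.29, -0.001]
ft_force: [0.1, -0.9, -0.3]
finger_gap: 1.0
grip_force: 0.0
```

Emit:
carry_out:
  plan:
    - [0.5,0.1,0,0,0,0]
    - [1,0.2,0,0,0,0]

```text
t: 3.38
eef_pos: [0.4566, -0.0992, 0.2188]
tool_rot: [2.149, 2.29, -0.0]
ft_force: [-0.2, 0.4, 0.4]
finger_gap: 1.001
grip_force: 0.0
```

Emit:
carry_out:
  plan:
    - [0.5,0,0,0,0,0]
    - [1,0.1,0,0,0,0]

```text
t: 3.62
eef_pos: [0.4586, -0.019, 0.2188]
tool_rot: [2.15, 2.29, -0.001]
ft_force: [0.8, -0.1, -0.2]
finger_gap: 0.998
grip_force: 0.0
```

Emit:
carry_out:
  plan:
    - [0.5,0,0,0,0,0]
    - [1,0.1,0,0,0,0]

```text
t: 3.88
eef_pos: [0.4614, 0.0614, 0.2189]
tool_rot: [2.149, 2.29, -0.001]
ft_force: [0.5, 0.3, -1.0]
finger_gap: 1.0
grip_force: 0.0
```

Emit:
carry_out:
  plan:
    - [0.5,0,0,0,0,0]
    - [1,0.1,0,0,0,0]
    - [1,0.1,0,0,0,0]

```text
t: 4.25
eef_pos: [0.4642, 0.1448, 0.2191]
tool_rot: [-2.141, -2.298, -0.004]
ft_force: [-0.7, -0.1, -0.8]
finger_gap: 0.998
grip_force: 0.0
```

Emit:
carry_out:
  plan:
    - [0.5,0,0,0,0,0]
    - [1,0.08,0.4,0,0,0]
    - [1,0.08,0.4,0,0,0]

```text
t: 4.62
eef_pos: [0.4636, 0.2228, 0.1848]
tool_rot: [-2.141, -2.296, 0.005]
ft_force: [0.1, -0.6, 0.8]
finger_gap: 1.0
grip_force: 0.0
```

Emit:
carry_out:
  plan:
    - [0.375,0,0,0,0,0]
    - [0.375,0,0.3,0,0,0]
    - [0.375,0,0.5,0,0,0]
    - [0.375,0,0.5,0,0,0]

```text
t: 5.12
eef_pos: [0.4626, 0.2494, 0.1457]
tool_rot: [2.148, 2.292, -0.005]
ft_force: [-0.2, -0.5, 0.2]
finger_gap: 1.004
grip_force: 0.0
```

Run:
```python
from h import *
np.set_printoptions(precision=4,suppress=True)
p=capture("side");save(p,"s1",(160,180,400,360),3);print(observe()["eef_pos"],px(p,observe()["eef_pos"]))
```

```text
[0.463  0.2503 0.1465] [261. 251.]
```

View pics/s1.png

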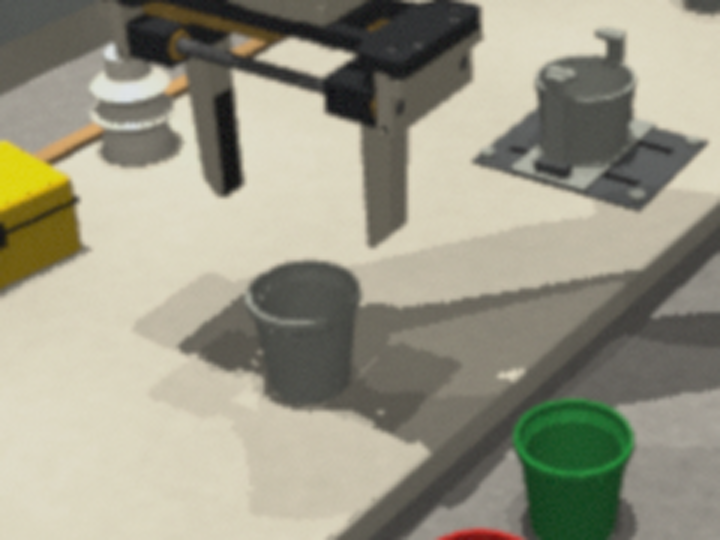

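The side view shows the fingers above the steel cup, astride it in x, with the rim centre near (262,275) in full-frame pixels. The hand is about 5 mm short in y, so I correct that, descend and grip.

Emit:
carry_out:
  plan:
    - [0.06,0,0.2,0,0,0]
    - [0.06,0,0.4,0,0,0]
    - [0.06,0,0.6,0,0,0]
    - [0.06,0,0.67,0,0,0]
    - [0.06,0,0.67,0,0,0]

```text
t: 5.8
eef_pos: [0.462, 0.2567, 0.0925]
tool_rot: [-2.144, -2.296, 0.002]
ft_force: [0.2, 0.1, 0.7]
finger_gap: 1.002
grip_force: 0.0
```

Emit:
carry_out:
  plan:
    - [0,0,0,0,0,0]
    - [0,0,0,0,0,0]
    - [0,0,0,0,0,0]
    - [0,0,0,0,0,0]
    - [0,0,0,0,0,0]
    - [0,0,0,0,0,0]
  fingers: 0.1

```text
t: 6.55
eef_pos: [0.4626, 0.2569, 0.0934]
tool_rot: [2.144, 2.295, 0.001]
ft_force: [-0.4, -0.1, 1.8]
finger_gap: 0.663
grip_force: 30.0
```

Emit:
carry_out:
  plan:
    - [0,0,-0.2,0,0,0]
    - [0,0,-0.5,0,0,0]
    - [0,0,-0.8,0,0,0]
    - [0,0,-1,0,0,0]

```text
t: 7.05
eef_pos: [0.4621, 0.2569, 0.1746]
tool_rot: [2.144, 2.296, 0.001]
ft_force: [-1.2, -0.3, -2.2]
finger_gap: 0.659
grip_force: 30.0
```

Emit:
carry_out:
  plan:
    - [-0.25,0,-0.2,0,0,0]
    - [-0.6,0,-0.4,0,0,0]
    - [-1,0,-0.4,0,0,0]

```text
t: 7.42
eef_pos: [0.468, 0.177, 0.2065]
tool_rot: [2.143, 2.297, 0.004]
ft_force: [0.4, -0.3, -1.6]
finger_gap: 0.657
grip_force: 30.0
```

Emit:
carry_out:
  plan:
    - [-0.5,0,0,0,0,0]
    - [-1,-0.02,0,0,0,0]

```text
t: 7.68
eef_pos: [0.4711, 0.0958, 0.2053]
tool_rot: [-2.144, -2.296, 0.001]
ft_force: [0.6, -0.2, -2.7]
finger_gap: 0.658
grip_force: 30.0
```

Emit:
carry_out:
  plan:
    - [-0.5,0,0,0,0,0]
    - [-1,-0.02,0,0,0,0]

```text
t: 7.92
eef_pos: [0.4749, 0.0158, 0.2053]
tool_rot: [-2.144, -2.296, 0.001]
ft_force: [0.1, 0.2, -1.7]
finger_gap: 0.66
grip_force: 30.0
```

Emit:
carry_out:
  plan:
    - [-0.4,0,0,0,0,0]
    - [-0.67,-0.02,0,0,0,0]
    - [-0.77,-0.02,0,0,0,0]
    - [-0.77,-0.02,0,0,0,0]
    - [-0.77,-0.02,0,0,0,0]

```text
t: 8.55
eef_pos: [0.4779, -0.043, 0.2052]
tool_rot: [-2.142, -2.298, -0.001]
ft_force: [-0.4, -0.1, -2.0]
finger_gap: 0.656
grip_force: 30.0
```

Run:
```python
from h import *
np.set_printoptions(precision=4,suppress=True)
o=observe();e=o["eef_pos"];print(o["t"],e,o["finger_gap"])
p=capture("side");save(p,"s2",(250,110,450,260),4)
for z in(e[2]+.007,): print("rim",rim(p,e,z,.031,.006))
for t in("wide_cup","seat_mid"):
    for r in spot_point(p,t)[:4]: print(t,r["score"],w(p,r["location"]))
W=cloud(p);m=(np.hypot(W[...,0]-e[0],W[...,1]-e[1])<.04)&(W[...,2]>e[2]-.045)&(W[...,2]<e[2]-.003)
P=W[m];
def f(q): # tapered outer wall, r grows .12/mm with height above bottom
    h=P[:,2]-(e[2]-.053); return np.hypot(P[:,0]-q[0],P[:,1]-q[1])-(.022+.12*h)
s=least_squares(f,e[:2],loss="soft_l1",f_scale=.001);print("wall",s.x,m.sum(),s.cost)
```

```text
8.55 [ 0.4779 -0.043   0.2052] 0.655596512932603
rim (array([ 0.4792, -0.0438,  0.0308]), np.int64(264), np.float64(0.2104499732325081))
wide_cup 0.83 [ 0.2864  0.342  -0.0028]
wide_cup 0.8 [ 0.4777 -0.0432  0.1497]
wide_cup 0.71 [ 0.3049  0.2324 -0.0018]
wide_cup 0.2 [ 0.4747 -0.0534  0.0535]
seat_mid 0.56 [ 0.4725 -0.0512  0.0507]
seat_mid 0.47 [ 0.7338 -0.1074  0.0436]
wall [ 0.4802 -0.0449] 597 0.0005148910719026596
```

View pics/s2.png

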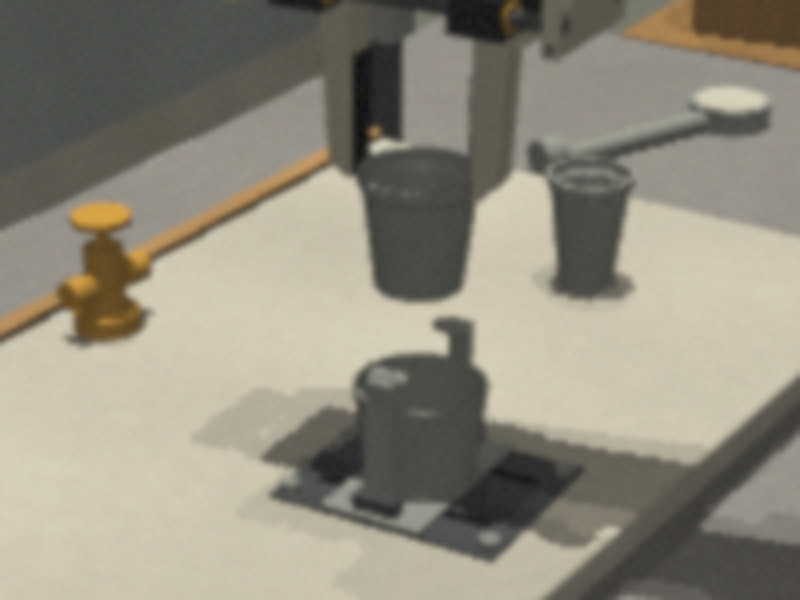

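The picture shows the wide cup held upright at about (355,165), straight above the holder cup at about (356,215). The tall cup is behind it at about (397,168). The offset is about 1 mm in y, so I lower it.

Emit:
carry_out:
  plan:
    - [-0.015,0,0.1,0,0,0]
    - [-0.015,0,0.25,0,0,0]
    - [-0.015,0,0.4,0,0,0]
    - [-0.015,0,0.55,0,0,0]
    - [-0.015,0,0.7,0,0,0]
    - [-0.015,0,0.85,0,0,0]
    - [-0.015,0,0.95,0,0,0]
    - [-0.015,0,1,0,0,0]

```text
t: 9.7
eef_pos: [0.4779, -0.0456, 0.1245]
tool_rot: [-2.144, -2.295, 0.0]
ft_force: [0.1, -0.0, -1.3]
finger_gap: 0.658
grip_force: 30.0
```

Emit:
carry_out:
  plan:
    - [0,0,0.02,0,0,0]
    - [0,0,0.04,0,0,0]
    - [0,0,0.06,0,0,0]
    - [0,0,0.08,0,0,0]
    - [0,0,0.1,0,0,0]

```text
t: 10.32
eef_pos: [0.4782, -0.0456, 0.1172]
tool_rot: [2.144, 2.296, 0.001]
ft_force: [-0.4, 0.5, 2.5]
finger_gap: 0.658
grip_force: 30.0
```

Emit:
carry_out:
  plan:
    - [0,0,0.016,0,0,0]
    - [0,0,0.032,0,0,0]
    - [0,0,0.048,0,0,0]
    - [0,0,0.064,0,0,0]
    - [0,0,0.08,0,0,0]

```text
t: 10.95
eef_pos: [0.4785, -0.0456, 0.1106]
tool_rot: [2.144, 2.296, 0.001]
ft_force: [0.6, 0.4, 1.7]
finger_gap: 0.661
grip_force: 30.0
```

Emit:
carry_out:
  plan:
    - [0,0,0.016,0,0,0]
    - [0,0,0.032,0,0,0]
    - [0,0,0.048,0,0,0]
    - [0,0,0.064,0,0,0]
    - [0,0,0.08,0,0,0]

```text
t: 11.58
eef_pos: [0.4772, -0.0462, 0.1038]
tool_rot: [-2.144, -2.295, 0.003]
ft_force: [-0.7, 0.4, -2.2]
finger_gap: 0.658
grip_force: 30.0
```

Emit:
carry_out:
  plan:
    - [0,0,0.008,0,0,0]
    - [0,0,0.015,0,0,0]
    - [0,0,0.022,0,0,0]
    - [0,0,0.022,0,0,0]

```text
t: 12.08
eef_pos: [0.4776, -0.0464, 0.1032]
tool_rot: [2.145, 2.295, -0.003]
ft_force: [-1.6, -1.3, 6.1]
finger_gap: 0.665
grip_force: 30.0
```

Run:
```python
from h import *
o=observe();print(o["t"],o["eef_pos"],o["ft_force"])
p=capture("side");save(p,"s3",(300,150,420,270),5)
```

```text
12.075 [ 0.4775735  -0.0463541   0.10322665] [-1.55904366 -1.30502628  6.14673196]
```

View pics/s3.png

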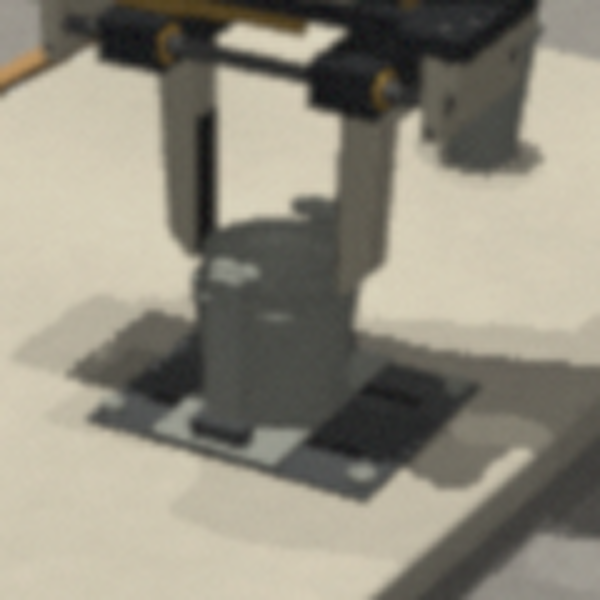

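The cup sits low in the holder with its rim at nose level, and the force rose to 6 N, so it should be on the floor. I'll release, rise and measure the rim height and clips.

Emit:
carry_out:
  plan:
    - [0,0,0,0,0,0]
    - [0,0,0,0,0,0]
    - [0,0,0,0,0,0]
    - [0,0,0,0,0,0]
  fingers: 1

```text
t: 12.62
eef_pos: [0.4782, -0.0456, 0.1025]
tool_rot: [-2.144, -2.296, -0.0]
ft_force: [-0.3, 0.3, 0.5]
finger_gap: 0.991
grip_force: 0.0
```

Emit:
carry_out:
  plan:
    - [0,0,-0.2,0,0,0]
    - [0,0,-0.5,0,0,0]
    - [0,0,-0.9,0,0,0]
    - [0,0,-0.9,0,0,0]

```text
t: 13.12
eef_pos: [0.4797, -0.0455, 0.1764]
tool_rot: [2.142, 2.293, 0.005]
ft_force: [0.3, 0.2, -0.5]
finger_gap: 1.0
grip_force: 0.0
```

Run:
```python
from h import *
np.set_printoptions(precision=4,suppress=True)
o=observe();e=o["eef_pos"];print(o["t"],e,o["finger_gap"])
p=capture("side")
print("rim",rim(p,(.478,-.046),.110,.0295,.006))
for t in("wide_cup","wide_cup_seat"):
    for r in spot_point(p,t)[:4]: print(t,r["score"],w(p,r["location"]))
W=cloud(p);m=(abs(W[...,0]-.478)<.025)&(abs(W[...,1]+.046)<.06);P=W[m&(W[...,2]>.1125)&(W[...,2]<.125)]
for k in(P[:,1]>-.046,P[:,1]<-.046):
    Q=P[k];print("clip",len(Q),Q.mean(0),Q.min(0),Q.max(0))
save(p,"s4",(300,150,420,270),5)
```

```text
13.125 [ 0.4797 -0.0455  0.1764] 1.0003650822114816
rim (array([ 0.4798, -0.0457,  0.031 ]), np.int64(255), np.float64(0.10855487212764081))
wide_cup 0.76 [ 0.3036  0.2309 -0.0004]
wide_cup 0.67 [0.287  0.3422 0.0002]
wide_cup 0.54 [0.7192 0.2919 0.0413]
wide_cup_seat 0.96 [0.3064 0.2338 0.0053]
wide_cup_seat 0.57 [0.2874 0.3392 0.0066]
clip 46 [ 0.4757 -0.0102  0.1158] [ 0.4649 -0.0191  0.1128] [ 0.4858 -0.0022  0.1198]
clip 40 [ 0.4816 -0.0803  0.1159] [ 0.4709 -0.0933  0.1129] [ 0.4931 -0.0742  0.1195]
```

View pics/s4.png

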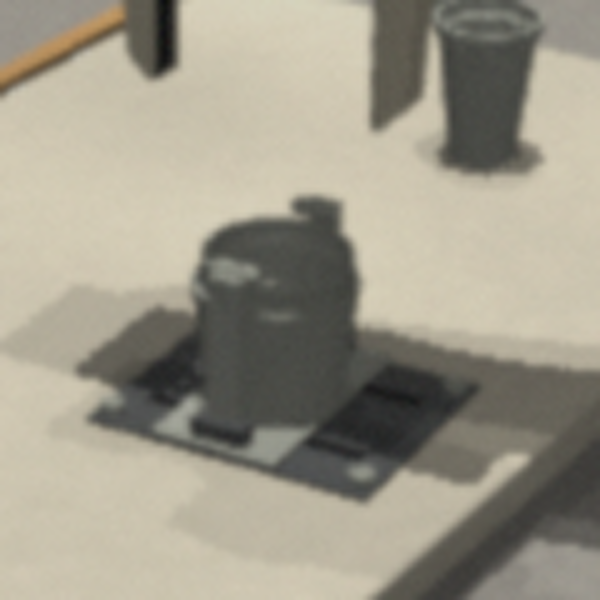

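The side view and depth agree: the rim is at about 0.110 after the known bias, level, and both clips are back at their rest positions. Next is the tall cup at about (397,168) in the side frame.

Emit:
carry_out:
  plan:
    - [-0.5,0.06,0,0,0,0]
    - [-1,0.125,0,0,0,0]

```text
t: 13.52
eef_pos: [0.4929, -0.1252, 0.1733]
tool_rot: [-2.141, -2.296, 0.002]
ft_force: [0.2, -0.6, -0.4]
finger_gap: 0.996
grip_force: 0.0
```

Emit:
carry_out:
  plan:
    - [-0.5,0.06,0,0,0,0]
    - [-1,0.125,0,0,0,0]

```text
t: 13.78
eef_pos: [0.5082, -0.205, 0.173]
tool_rot: [-2.142, -2.294, 0.002]
ft_force: [0.8, 0.1, 0.0]
finger_gap: 1.001
grip_force: 0.0
```

Emit:
carry_out:
  plan:
    - [-0.5,0.06,0,0,0,0]
    - [-1,0.125,0,0,0,0]

```text
t: 14.02
eef_pos: [0.5237, -0.284, 0.1728]
tool_rot: [-2.142, -2.294, 0.001]
ft_force: [0.1, 0.2, -0.2]
finger_gap: 0.994
grip_force: 0.0
```

Emit:
carry_out:
  plan:
    - [-0.2,0,0,0,0,0]
    - [-0.29,0,0.2,0,0,0]
    - [-0.29,0,0.3,0,0,0]
    - [-0.29,0,0.3,0,0,0]
    - [-0.29,0,0.3,0,0,0]

```text
t: 14.65
eef_pos: [0.5263, -0.3049, 0.1508]
tool_rot: [2.142, 2.298, 0.001]
ft_force: [0.7, 0.7, -0.8]
finger_gap: 1.002
grip_force: 0.0
```

Run:
```python
from h import *
np.set_printoptions(precision=4,suppress=True)
o=observe();e=o["eef_pos"];print(o["t"],e,o["finger_gap"],o["tool_rot"])
p=capture("side")
print("rim",rim(p,(.527,-.3064),.113,.025,.006))
save(p,"s5",(330,110,450,220),5)
```

```text
14.65 [ 0.5263 -0.3049  0.1508] 1.0015088779093806 [2.1423 2.2978 0.001 ]
rim (array([ 0.528 , -0.3067,  0.0246]), np.int64(121), np.float64(0.11060439318005938))
```

View pics/s5.png

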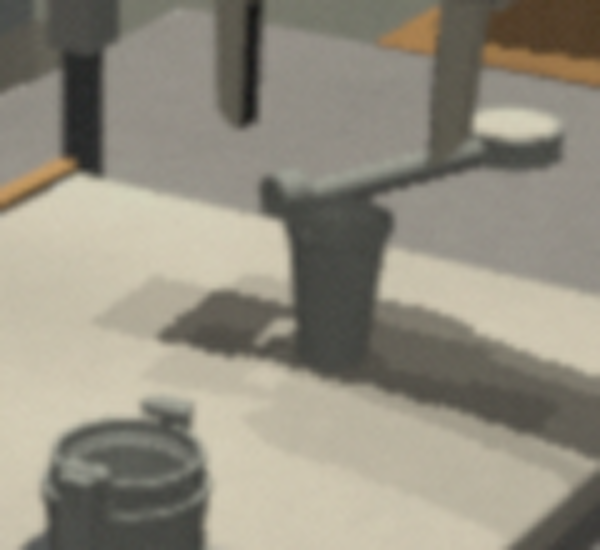

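The picture shows the open fingers astride the tall cup, whose rim centre is near (397,152). The holder at the lower left has the wide cup nested level between the clips. I descend and grip the tall cup.

Emit:
carry_out:
  plan:
    - [-0.015,0,0.15,0,0,0]
    - [-0.015,0,0.35,0,0,0]
    - [-0.015,0,0.5,0,0,0]
    - [-0.015,0,0.585,0,0,0]
    - [-0.015,0,0.585,0,0,0]

```text
t: 15.32
eef_pos: [0.5256, -0.3072, 0.1029]
tool_rot: [-2.143, -2.295, 0.0]
ft_force: [0.2, 0.9, -0.4]
finger_gap: 1.0
grip_force: 0.0
```

Emit:
carry_out:
  plan:
    - [0,0,0,0,0,0]
    - [0,0,0,0,0,0]
    - [0,0,0,0,0,0]
    - [0,0,0,0,0,0]
    - [0,0,0,0,0,0]
    - [0,0,0,0,0,0]
    - [0,0,0,0,0,0]
  fingers: -0.1

```text
t: 16.2
eef_pos: [0.5262, -0.3074, 0.1038]
tool_rot: [2.144, 2.296, 0.0]
ft_force: [-0.2, 0.8, 1.1]
finger_gap: 0.555
grip_force: 30.0
```

Emit:
carry_out:
  plan:
    - [0,0,-0.2,0,0,0]
    - [0,0,-0.5,0,0,0]
    - [0,0,-0.8,0,0,0]
    - [0,0,-1,0,0,0]
    - [0,0,-1,0,0,0]

```text
t: 16.82
eef_pos: [0.5266, -0.3077, 0.1852]
tool_rot: [2.143, 2.294, 0.001]
ft_force: [-0.2, 0.1, -3.0]
finger_gap: 0.558
grip_force: 30.0
```

Emit:
carry_out:
  plan:
    - [0.25,-0.03,-0.2,0,0,0]
    - [0.6,-0.08,-0.35,0,0,0]
    - [1,-0.13,-0.35,0,0,0]

```text
t: 17.2
eef_pos: [0.5102, -0.226, 0.2128]
tool_rot: [2.143, 2.296, 0.002]
ft_force: [0.3, 0.6, -1.8]
finger_gap: 0.557
grip_force: 30.0
```

Emit:
carry_out:
  plan:
    - [0.5,-0.06,0,0,0,0]
    - [1,-0.13,0,0,0,0]

```text
t: 17.45
eef_pos: [0.4933, -0.1462, 0.2119]
tool_rot: [-2.142, -2.296, -0.0]
ft_force: [-0.2, 1.2, -1.8]
finger_gap: 0.556
grip_force: 30.0
```

Emit:
carry_out:
  plan:
    - [0.5,-0.06,0,0,0,0]
    - [1,-0.13,0,0,0,0]

```text
t: 17.7
eef_pos: [0.4772, -0.0672, 0.2119]
tool_rot: [-2.142, -2.297, 0.0]
ft_force: [-0.3, 0.2, -1.8]
finger_gap: 0.555
grip_force: 30.0
```

Emit:
carry_out:
  plan:
    - [0.2,0,0,0,0,0]
    - [0.3,0,0,0,0,0]
    - [0.3,0,0,0,0,0]
    - [0.3,0,0,0,0,0]
    - [0.3,0,0,0,0,0]

```text
t: 18.32
eef_pos: [0.477, -0.0473, 0.2115]
tool_rot: [-2.147, -2.293, 0.001]
ft_force: [0.7, 0.6, -2.2]
finger_gap: 0.56
grip_force: 30.0
```

Run:
```python
from h import *
np.set_printoptions(precision=4,suppress=True)
o=observe();e=o["eef_pos"];print(o["t"],e,o["finger_gap"],o["ft_force"])
p=capture("side")
print("tall rim",rim(p,e,e[2]+.008,.026,.006))
for q in(p,):
  print("wide rim",rim(p,(.479,-.0457),.109,.0305,.006))
  for r in spot_point(p,"tall_cup")[:2]: print(r["score"],w(p,r["location"]))
save(p,"s6",(300,110,420,240),4)
```

```text
18.325 [ 0.477  -0.0473  0.2115] 0.5602130181981428 [ 0.6774  0.589  -2.1761]
tall rim (array([ 0.4776, -0.0466,  0.0262]), np.int64(277), np.float64(0.21867047233433584))
wide rim (array([ 0.4794, -0.0462,  0.0302]), np.int64(268), np.float64(0.10760171794871548))
0.97 [ 0.4784 -0.0477  0.1477]
```

View pics/s6.png

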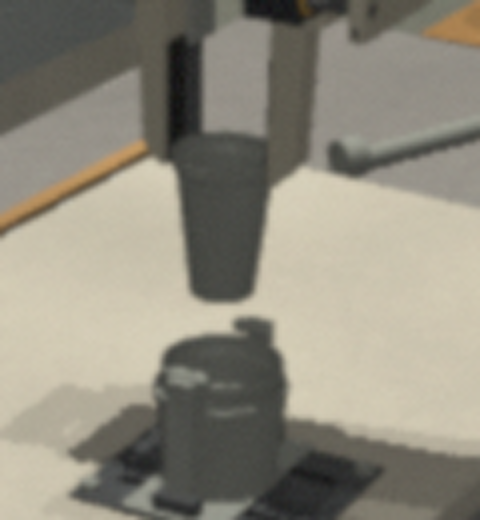

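The tall cup hangs upright above the nested wide cup (side pixels about (355,163) over (355,207)). The offset is about 1 mm in x, so I lower it.

Emit:
carry_out:
  plan:
    - [0.01,0.018,0.1,0,0,0]
    - [0.01,0.018,0.25,0,0,0]
    - [0.01,0.018,0.4,0,0,0]
    - [0.01,0.018,0.55,0,0,0]
    - [0.01,0.018,0.7,0,0,0]
    - [0.01,0.018,0.85,0,0,0]
    - [0.01,0.018,0.95,0,0,0]
    - [0.01,0.018,1,0,0,0]

```text
t: 19.42
eef_pos: [0.4781, -0.0452, 0.1312]
tool_rot: [-2.144, -2.295, 0.0]
ft_force: [0.1, 0.0, -1.0]
finger_gap: 0.558
grip_force: 30.0
```

Emit:
carry_out:
  plan:
    - [0,0,0.03,0,0,0]
    - [0,0,0.06,0,0,0]
    - [0,0,0.09,0,0,0]
    - [0,0,0.12,0,0,0]
    - [0,0,0.145,0,0,0]
    - [0,0,0.155,0,0,0]
    - [0,0,0.155,0,0,0]

```text
t: 20.3
eef_pos: [0.4781, -0.0454, 0.1192]
tool_rot: [-2.144, -2.295, 0.001]
ft_force: [0.2, -1.4, -2.1]
finger_gap: 0.557
grip_force: 30.0
```

Emit:
carry_out:
  plan:
    - [0,0,0.008,0,0,0]
    - [0,0,0.015,0,0,0]
    - [0,0,0.02,0,0,0]
    - [0,0,0.02,0,0,0]

```text
t: 20.8
eef_pos: [0.4782, -0.0455, 0.1179]
tool_rot: [2.145, 2.295, -0.001]
ft_force: [-0.9, -1.1, 2.6]
finger_gap: 0.558
grip_force: 30.0
```

It touches the floor at the expected height, so I release and rise.

Emit:
carry_out:
  plan:
    - [0,0,0,0,0,0]
    - [0,0,0,0,0,0]
    - [0,0,0,0,0,0]
    - [0,0,0,0,0,0]
    - [0,0,0,0,0,0]
  fingers: 1

```text
t: 21.42
eef_pos: [0.4784, -0.0452, 0.1177]
tool_rot: [2.144, 2.296, 0.0]
ft_force: [-0.2, 1.2, 0.3]
finger_gap: 0.99
grip_force: 0.0
```

Emit:
carry_out:
  plan:
    - [0,0,-0.2,0,0,0]
    - [0,0,-0.5,0,0,0]
    - [0,0,-0.9,0,0,0]
    - [0,0,-1,0,0,0]
    - [0,0,-1,0,0,0]
    - [0,0,-1,0,0,0]

```text
t: 22.18
eef_pos: [0.4774, -0.0454, 0.1966]
tool_rot: [-2.143, -2.294, 0.002]
ft_force: [0.4, 0.5, 0.1]
finger_gap: 1.006
grip_force: 0.0
```

Run:
```python
from h import *
np.set_printoptions(precision=4,suppress=True)
o=observe();print(o["t"],o["eef_pos"])
p=capture("side");W=cloud(p)
print("tall rim",rim(p,(.478,-.046),.126,.026,.005),"wide rim",rim(p,(.479,-.0457),.109,.0305,.004))
m=(np.hypot(W[...,0]-.479,W[...,1]+.046)<.03)&(W[...,2]>.119)&(W[...,2]<.14);P=W[m]
print("tilt",len(P),[np.median(P[k,2]) for k in(P[:,0]>.487,P[:,0]<.471,P[:,1]>-.038,P[:,1]<-.054)])
m=(abs(W[...,0]-.479)<.025)&(abs(W[...,1]+.046)<.06)&(W[...,2]>.1125)&(W[...,2]<.12);P=W[m]
for k in(P[:,1]>-.019,P[:,1]<-.073): print("clip",k.sum(),P[k].mean(0),P[k].min(0),P[k].max(0))
save(p,"s7",(300,150,420,270),5)
```

```text
22.175 [ 0.4774 -0.0454  0.1966]
tall rim (array([ 0.4803, -0.0466,  0.0246]), np.int64(170), np.float64(0.1245379380007347)) wide rim (array([ 0.48  , -0.0427,  0.026 ]), np.int64(184), np.float64(0.10901208549163585))
tilt 202 [np.float64(0.12365862841905584), np.float64(0.12434560688275381), np.float64(0.12416211589050846), np.float64(0.12365842245154327)]
clip 46 [ 0.4759 -0.0101  0.1158] [ 0.4653 -0.016   0.1127] [ 0.4874 -0.0026  0.1191]
clip 3 [ 0.4764 -0.09    0.1145] [ 0.4753 -0.0907  0.1135] [ 0.4785 -0.0895  0.1157]
```

View pics/s7.png

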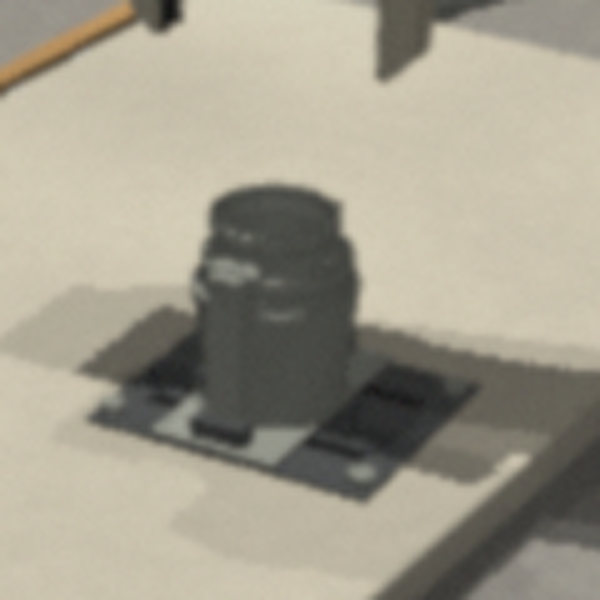

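The tall cup's rim is level at about 0.1267 after the bias correction, against 0.127 expected when home. The visible clip is at rest over the wide rim, and the hand is clear.

```bash
python3 -c "
from workcell import *
print(hand_in())"
```

```text
the job is handed in; nothing more can be done
None
```

The job is handed in, but it returned no verdict: by my measurements the wide cup is home under both clips and the tall cup is home inside it, though clip_b was hidden in the last picture and was last seen at rest before the tall cup went in.

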